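Set a beaker on the bench stirrer and rock its stirring switch on

TASK

Set the small beaker upright in the middle of the stirrer's square plate, gently and not dropped, and let go of it; then switch the stirrer on by pushing in the upper half of the wide rocker switch on its sloping front (which faces your right), under the drip eave, until it snaps over. Leave the narrow heater rocker as it is, and do not knock or shove the big beaker, the conical flask or the amber bottle.

Things in the scene. Friction and masses are not known exactly. Their poses are not given: they have to be found in the camera images.
- stirrer: Bench stirrer, fixed: painted box, 226 mm deep (x), 204 wide (y), 156 high. Origin: centre of its underside; x to its back, z up; yaw 1.1 to 1.6 rad, so its front (-x) faces the robot's right (world -y) and its +y side the robot. The front panel rises at 39 deg from (x -0.115, z 0.028) to (x -0.022, z 0.104), outward normal (-0.629, 0, 0.777). On it, at y -0.072, a fixed dial 16 mm proud.
- eave_edge (a point): Middle of the front edge of the stirrer's grey top deck, 7 mm thick, which juts out as a drip eave over the upper halves of both rockers; at (-0.071, 0, 0.1425) in the stirrer's frame, same axes. A vertical finger cannot reach those halves: come in beneath the edge along the panel's normal, wrist leaning to the robot's right, 35 to 45 deg from vertical.
- plate_center (a point): Centre of the top face of the stirrer's white square plate, 150 x 150 mm, level, fixed; at (0.035, 0, 0.156) in the stirrer's frame, same axes.
- beaker_mid (a point): Centre, half-way up (35 mm over what it stands on), of the small glass beaker, the smaller of two: 54 mm across, 70 high, 40 to 75 g, open top, walls 2 to 5 mm, z up its axis. A small spout sticks out 2 mm on its -y side; grip it across its x axis (54 mm), which lies within 0.6 rad of the world's y line.
- stir_switch (a joint): The wide rocker: black V-shaped paddle, 74 mm long up the panel, 44 wide, pivoted across its middle at (-0.067, 0.045, 0.068) in the stirrer's frame, axis along y. 0 = off: lower half flush, upper half standing out 0.35 rad (its end 13 mm). 0.35 = on: upper half in, its face 5 mm proud of the panel. Over-centre: resists with about 4 N up to 0.175, then snaps over and stays.
- stir_upper (a point): Point to push on the wide rocker: middle of the face of its upper half, 25 mm from the pivot line; it moves with the rocker. While off, its x axis points straight up the panel, y along the pivot line (the stirrer's y), z along the panel's outward normal. From off to on it travels about 9 mm in, against that normal.
- heat_switch (a joint): The narrow rocker, 20 mm wide, 74 long, same make, centred at y -0.030 in the stirrer's frame, farther from the robot than the wide one, 43 mm of clear panel between. 0 = off, 0.35 = on. It must stay off.
- big_beaker: The larger glass beaker, 73 mm across, 94 high, a bystander. Origin: centre of its underside.
- flask: Conical glass flask, 80 mm across its foot, 126 high, a bystander. Origin: centre of its underside. The small beaker, big beaker and flask stand in changing order on three spots to the right of the stirrer.
- amber_bottle: Brown glass bottle, 82 mm across, 154 high, to the left of the stirrer, a bystander. Origin: centre of its underside.
There are look-alikes about, which are no part of the job. What is shaped like the part that bears beaker_mid but blue or yellow is not meant.

How it is judged:
On the way, in this order (a step that is already met when the one before it is completed fails the run):
1. the small beaker stands upright on the plate, released (horizontal distance between beaker_mid and plate_center below 0.04 m and z of beaker_mid in the frame of plate_center between 0.028 and 0.042 m and angle between beaker_mid's own z axis and vertical below 0.12 rad and linear speed of beaker below 0.03 m/s and contact force between the fingers and beaker below 0.05 N), for 0.2 s.
2. the wide rocker is on (value of joint stir_switch above 0.27 rad), for 0.2 s.
At the end, for the whole second after the job is handed in: The small beaker stands upright (within 0.12 rad) and at rest on the plate, its axis within 40 mm of the plate's centre, released; the wide rocker is on (above 0.27 of 0.35 rad) and the narrow heater rocker is off (below 0.12 rad) (all of step 1 and value of joint stir_switch above 0.27 rad and value of joint heat_switch below 0.12 rad); the robot touches nothing.
It fails at once if the narrow heater rocker is switched (value of joint heat_switch above 0.175 rad).
It fails at once if the small beaker is dropped (moves faster than 0.7 m/s while not held) (linear speed of beaker above 0.7 m/s and contact force between the fingers and beaker below 0.05 N).
It fails at once if the small beaker tips over (more than 0.7 rad) (angle between beaker_mid's own z axis and vertical above 0.7 rad).
It fails at once if the big beaker, the flask or the amber bottle is shoved more than 30 mm or tipped (distance of any of big_beaker, flask, amber_bottle from where it was at the start of the episode above 0.03 m or angle between any of big_beaker, flask, amber_bottle's own z axis and vertical above 0.3 rad).
It also fails if it takes over 54 s, if anything falls off the work surface, if the arm or the gripper's body presses on something with over 40 N, if the wrist force passes 120 N, or if a joint passes its speed limit or range.

ROBOT

A 6-joint arm with a two-finger parallel gripper is mounted at the origin on a cart in front of the work surface, level with it; the furniture and walls round the work are solid. World frame = base frame: x ahead of the robot, y to its left, z up, the work surface at z = 0. Lengths are in m, angles in rad, forces in N, time in s.
With the tool pointing down it reaches from about 0.35 to 0.925 m from the base axis. Payload 6.4 kg.
Tool frame: the origin (TCP) lies at the very end of the fingers, on their centre line; the grasp point (between the pads) lies 19 mm behind it; z points along the fingers, y is the direction in which the jaws open and shut (so a half turn about z gives the same grasp; the last joint's range is limited). The gripper opens to 94 mm and grips with 3 to 60 N. Pads are 16 mm wide; open, the fingers measure 119 mm over their backs; the gripper's body (75 mm by 177 mm) begins 78 mm behind the grasp point.
Start: joints at [-1.434, 0.245, 1.558, -0, 1.339, -0.174], TCP at [0.199, -0.619, 0.205] pointing down, gripper open.
Joint ranges: [-3.13, 3.13], [-1.02, 2.26], [0.13, 2.54], [-0.95, 4.09], [0.21, 2.88], [-2.74, 2.74]. Speed limits (rad/s): [2.57, 2.57, 3.14, 3.14, 3.14, 3.14].

INTERFACE

Orientations are given as a unit quaternion [x, y, z, w].
In Python, from bench import arm gives the robot as it stands. The module is installed in compiled form; this text tells all that it offers.
- The arm moves only by the tool play_rows, never from a script. Its arguments are lists of equal length, an entry for each row: "slide": the shift along the tool's x, y, z in m, a list of three; "delta_rot": the turn, a rotation vector about the tool's x, y, z in rad, a list of three; "claw": the finger opening in m, from 0 to 0.094. In form: {"slide": [[dx, dy, dz], ...], "delta_rot": [[rx, ry, rz], ...], "claw": [claw, ...]}. A call has 1 to 12 rows; each row shifts and turns the commanded pose from where the row before left it, along the tool's axes as they then stand; what a row does not reach is not made up. A row lasts 1/10 s, in which the tool goes at most 50 mm and 8.59 degrees, less where a joint would pass 70% of its speed; a pose out of reach is approached as far as the arm can. A call is refused whole if a number of a shift passes 0.05 or a number of a turn 0.15, either way. A call with a gripper value outside its range is refused whole. The fingers move at their own pace and stop on an object; "squeeze" is the grip in N (left out, the last holds). Time passes only in rows, so rows that do not move let the fingers close. It gives the time, the measured TCP pose, the force and the opening at its end, in the units of the state.
- arm.read_state(): the state, without advancing time (a new reading comes with each control period).
- arm.read_camera(name): name is "scene" or "side" or "wrist"; returns a dict with "color" (480x640x3 uint8, blue, green, red), "fx", "fy", "cx", "cy" (pixels), "camera_from_world" (4x4, takes a point from world to camera coordinates); the wrist camera has in their place "T_tool_cam" (4x4, takes a point from camera to tool coordinates, whose origin is the TCP and whose axes are the flange's). Camera axes: x right, y up, looking along -z (the intrinsics and any distortion apply to the point x, -y, -z); pixel columns grow to the right and rows downward; lengths in m; the calibration is good to about 2 mm. A picture is of the moment at which its call begins: read the wrist's pose just before it. There is no depth.
- arm.hand_in(): hands the job in, once; it reports no verdict.
The state is a dict: "t": time; "qpos": joint angles; "qvel": joint speeds; "joint_torque": joint torques, N m; "ee_pos": TCP position; "eef_rot": TCP orientation; "contact_force": force on the tool from outside, world axes, zero at the start; "moment": the same for the moment, N m; "width": finger opening in m.
Only numpy, scipy, OpenCV 4.12 (cv2) and the standard library are available. Lean on these libraries where they do the work, as an engineer would, in place of code of your own. Each camera call takes 0.05 s, during which the arm holds its last target. There are 200 camera calls.

## Working session

There is one attempt and no reset: what is moved stays moved. The work goes in short steps, Python scripts to look and compute and a tool call to move; the robot and the scene stay as the last step left them, time stands still between calls to the robot, and variables do not carry over. Pictures are saved under pics/ and viewed, about 8 in all and at most 12, crops included, and the job is handed in when it is done.

Besides the shell and the picture viewer there is one more tool, called after "Call:" by a JSON object that holds its "api" and its "payload", one argument or row to a line. play_rows: Moves the arm, as the interface text tells. Its arguments: {"type":"object","properties":{"slide":{"type":"array"},"delta_rot":{"type":"array"},"claw":{"type":"array"},"squeeze":{"type":"number"}},"required":["slide","delta_rot","claw"]}

```bash
mkdir -p pics
cat > h.py <<'E'
import numpy as np, cv2
from bench import arm
from scipy.spatial.transform import Rotation as R
def T():
    s=arm.read_state(); M=np.eye(4); M[:3,:3]=R.from_quat(s["eef_rot"]).as_matrix(); M[:3,3]=s["ee_pos"]; return M
def grab(name,file):
    M=T(); c=arm.read_camera(name)
    if name=="wrist": c["cw"]=np.linalg.inv(M@np.array(c["T_tool_cam"]))
    else: c["cw"]=np.array(c["camera_from_world"])
    cv2.imwrite(file,c["color"]); np.savez(file.replace('.png','.npz'),cw=c["cw"],k=[c["fx"],c["fy"],c["cx"],c["cy"]]); 
    if 'distortion' in c or len(c)>7: print(c.keys())
    return c
def load(f):
    d=np.load(f); return d["cw"],d["k"]
def proj(cam,P):
    cw,k=cam; p=np.atleast_2d(P)@cw[:3,:3].T+cw[:3,3]
    return np.c_[k[2]+k[0]*p[:,0]/-p[:,2],k[3]+k[1]*(-p[:,1])/-p[:,2]]
def ray(cam,uv):
    cw,k=cam; d=np.array([(uv[0]-k[2])/k[0],-(uv[1]-k[3])/k[1],-1.]); Ri=cw[:3,:3].T
    return -Ri@cw[:3,3],Ri@d
def onz(cam,uv,z):
    o,d=ray(cam,uv); return o+d*(z-o[2])/d[2]
E
python3 - <<'E'
from h import *
s=arm.read_state();print(s)
for n in("scene","side"):
    c=grab(n,f"pics/{n}0.png");print(n,[k for k in c],c["fx"],np.round(-c["cw"][:3,:3].T@c["cw"][:3,3],2))
E
```

```text
{'t': 0.0, 'qpos': array([-1.43407985e+00,  2.45809295e-01,  1.55898559e+00, -3.36482840e-05,
        1.33868035e+00, -1.74093273e-01]), 'qvel': array([ 0.00026059,  0.00085375, -0.00107946, -0.00055433, -0.00034873,
        0.00075139]), 'joint_torque': array([ 1.42156106e-03, -4.15826511e+01, -3.14598548e+01,  6.84705237e-02,
        3.31537274e-02, -1.45232543e-04]), 'ee_pos': array([ 0.1987087 , -0.61826321,  0.20436369]), 'eef_rot': array([ 9.87947906e-01,  1.54783877e-01,  1.22375325e-06, -9.41432345e-04]), 'contact_force': array([ 0.04385518,  0.08315515, -0.30397885]), 'moment': array([-0.00802821,  0.00327127,  0.00371883]), 'width': 0.09419944760767776}
scene ['color', 'fx', 'fy', 'cx', 'cy', 'camera_from_world', 'cw'] 437.2972073598014 [0.01 0.56 0.87]
side ['color', 'fx', 'fy', 'cx', 'cy', 'camera_from_world', 'cw'] 474.51696498841255 [0.59 1.16 0.63]
```

View pics/scene0.png

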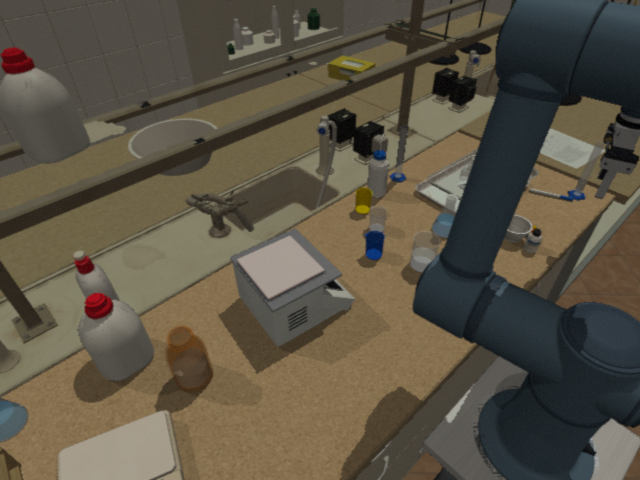

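View pics/side0.png

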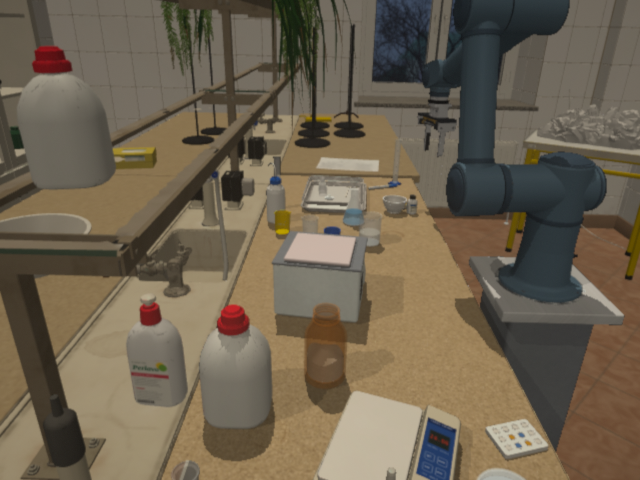

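The scene view shows the stirrer plate with corners near (234,263), (283,236), (325,268) and (273,298). A clear beaker is near (377,222) behind a blue one, a bigger beaker near (423,250), and the flask near (445,222). The amber bottle is at (188,360).

Run:
```python
from h import *
c=load("pics/scene0.npz");s=load("pics/side0.npz")
for n,uv,z in(("pl",(237,264),.156),("pl",(287,238),.156),("pl",(325,267),.156),("pl",(272,297),.156),("clear",(376,232),0),("blue",(374,256),0),("yel",(363,212),0),("big",(422,268),0),("flask",(446,235),0),("amber",(193,384),0)): print(n,onz(c,uv,z).round(3))
for n,uv,z in(("pl",(290,260),.156),("pl",(292,236),.156),("pl",(355,237),.156),("pl",(350,264),.156),("clear",(310,234),.0),("amber",(325,380),0),("flask",(354,222),0),("big",(370,242),0)): print(n,onz(s,uv,z).round(3))
a=cv2.imread("pics/scene0.png")[170:320,220:480];b=cv2.imread("pics/side0.png")[180:330,250:450]
cv2.imwrite("pics/z0.png",np.vstack([cv2.resize(a,(520,300),interpolation=3),cv2.resize(cv2.resize(b,(400,300)),(520,300))]) if 0 else cv2.resize(a,(780,450),interpolation=cv2.INTER_CUBIC))
cv2.imwrite("pics/z0.png",cv2.imread("pics/z0.png"))
```

```text
pl [0.669 0.214 0.156]
pl [0.659 0.072 0.156]
pl [0.521 0.074 0.156]
pl [0.534 0.218 0.156]
clear [ 0.635 -0.25   0.   ]
blue [ 0.569 -0.166 -0.   ]
yel [ 0.73  -0.294  0.   ]
big [ 0.444 -0.226  0.   ]
flask [ 0.479 -0.392  0.   ]
amber [0.573 0.424 0.   ]
pl [0.67  0.22  0.156]
pl [0.676 0.088 0.156]
pl [0.519 0.084 0.156]
pl [0.537 0.232 0.156]
clear [ 0.647 -0.285 -0.   ]
amber [0.585 0.428 0.   ]
flask [ 0.496 -0.402  0.   ]
big [ 0.451 -0.233  0.   ]
```

View pics/z0.png

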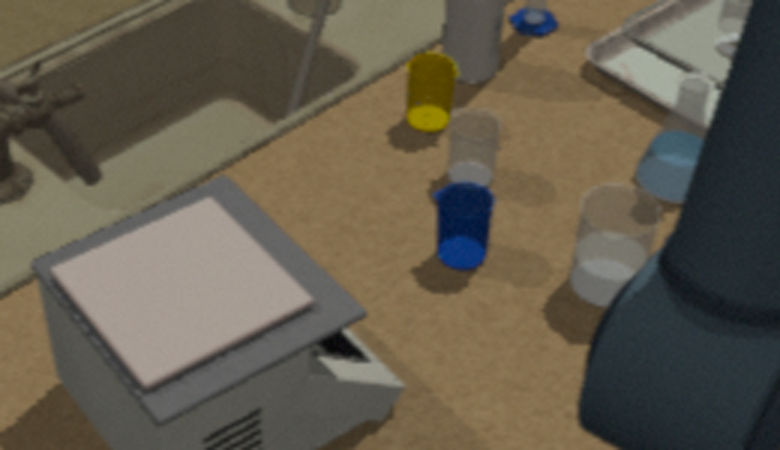

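Scene and side agree: the clear small beaker stands near (0.64, -0.265) and the plate centre is near (0.597, 0.148). I'll lift and move in for a wrist look.

Call:
{"api": "play_rows", "payload": {
  "slide": [
    [0,0,-0.035],
    [0,0,-0.035],
    [0,0,-0.035],
    [0.045,-0.02,0],
    [0.045,-0.02,0],
    [0.045,-0.02,0],
    [0.045,-0.02,0],
    [0.045,-0.02,0],
    [0.045,-0.02,0],
    [0.045,-0.02,0],
    [0.045,-0.02,0],
    [0,0,0]
  ],
  "delta_rot": [
    [0,0,0],
    [0,0,0],
    [0,0,0],
    [0,0,0],
    [0,0,0],
    [0,0,0],
    [0,0,0],
    [0,0,0],
    [0,0,0],
    [0,0,0],
    [0,0,0],
    [0,0,0]
  ],
  "claw": [0.094,0.094,0.094,0.094,0.094,0.094,0.094,0.094,0.094,0.094,0.094,0.094]
}}

```text
t: 1.3
ee_pos: [0.4957, -0.3523, 0.3099]
eef_rot: [0.987, 0.158, 0.0, -0.001]
contact_force: [-0.2, -0.5, 0.0]
width: 0.0939
```

Run:
```python
from h import *
c=grab("wrist","pics/w1.png");print(T().round(3));print(np.array(c["T_tool_cam"]).round(3),c["fx"])
for P in((.64,-.265,0),(.64,-.265,.07),(.45,-.23,.09),(.49,-.4,.12)):print(proj((c["cw"],[c[k] for k in("fx","fy","cx","cy")]),P))
```

```text
[[ 0.951  0.31  -0.001  0.494]
 [ 0.31  -0.951  0.001 -0.354]
 [-0.001 -0.001 -1.     0.31 ]
 [ 0.     0.     0.     1.   ]]
[[ 0.     0.958  0.287  0.084]
 [ 1.     0.    -0.001  0.001]
 [-0.001  0.287 -0.958 -0.179]
 [ 0.     0.     0.     1.   ]] 363.7631613808549
[[285.53270301  61.18508629]]
[[279.93708548  49.08812937]]
[[199.96258465 212.69053644]]
[[357.57423888 233.01058668]]
```

View pics/w1.png

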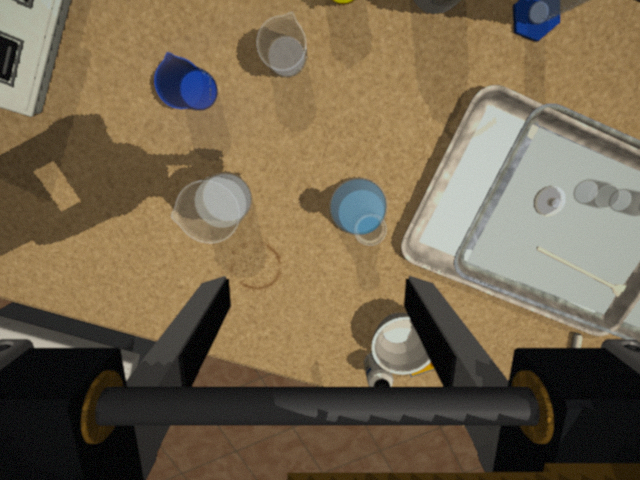

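The wrist view shows the small beaker with its base at (287,57), rim at (281,43) and spout up at (291,15), which is world +x. So the grip goes along world y. The big beaker is at (220,200) and the flask at (358,207).

Call:
{"api": "play_rows", "payload": {
  "slide": [
    [0,0,0],
    [0,0,0],
    [0,0,0],
    [0.03,-0.02,0.02],
    [0.03,-0.02,0.02],
    [0.03,-0.02,0.02],
    [0.03,-0.02,0.02],
    [0,0,0.02],
    [0,0,0]
  ],
  "delta_rot": [
    [0,0,0.105],
    [0,0,0.105],
    [0,0,0.105],
    [0,0,0],
    [0,0,0],
    [0,0,0],
    [0,0,0],
    [0,0,0],
    [0,0,0]
  ],
  "claw": [0.094,0.094,0.094,0.094,0.094,0.094,0.094,0.094,0.094]
}}

```text
t: 2.25
ee_pos: [0.6108, -0.2766, 0.2061]
eef_rot: [1.0, -0.002, -0.003, -0.002]
contact_force: [-0.7, -0.8, -0.2]
width: 0.0938
```

Run:
```python
from h import *
w=load("pics/w1.npz");print(onz(w,(287,57),0),onz(w,(281,43),.07))
c=grab("wrist","pics/w2.png");print(T().round(3))
print(proj(load("pics/w2.npz"),[[.64,-.265,0],[.64,-.265,.07]]))
```

```text
[ 6.45019741e-01 -2.65355382e-01 -5.55111512e-17] [ 0.64580831 -0.26442222  0.07      ]
[[ 1.    -0.005 -0.004  0.611]
 [-0.005 -1.     0.002 -0.278]
 [-0.004 -0.002 -1.     0.208]
 [ 0.     0.     0.     1.   ]]
[[305.79419368 182.75210774]
 [303.20256438 194.58760989]]
```

View pics/w2.png

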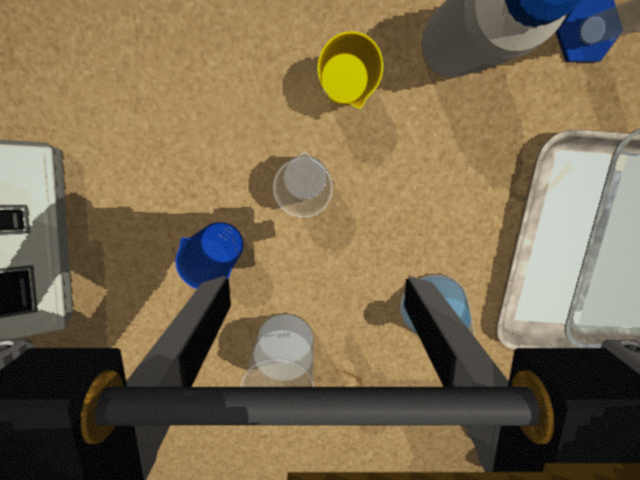

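Call:
{"api": "play_rows", "payload": {
  "slide": [
    [0.034,-0.013,0],
    [0,0,0.03],
    [0,0,0.03],
    [0,0,0.03],
    [0,0,0.03],
    [0,0,0.03],
    [0,0,0.03],
    [0,0,0]
  ],
  "delta_rot": [
    [0,-0.003,0],
    [0,0,0],
    [0,0,0],
    [0,0,0],
    [0,0,0],
    [0,0,0],
    [0,0,0],
    [0,0,0]
  ],
  "claw": [0.094,0.094,0.094,0.094,0.094,0.094,0.094,0.094]
}}

```text
t: 3.1
ee_pos: [0.6432, -0.2643, 0.027]
eef_rot: [1.0, -0.003, -0.005, -0.002]
contact_force: [-0.3, 1.1, -0.2]
width: 0.0937
```

Run:
```python
from h import *
c=grab("wrist","pics/w3.png");print(T().round(4))
print(proj(load("pics/w3.npz"),[[.645,-.265,0],[.645,-.265,.07]]))
```

```text
[[ 1.     -0.006  -0.0053  0.645 ]
 [-0.006  -1.      0.0013 -0.265 ]
 [-0.0054 -0.0013 -1.      0.0298]
 [ 0.      0.      0.      1.    ]]
[[317.21168253 271.18216522]
 [316.88329938 334.38991232]]
```

View pics/w3.png

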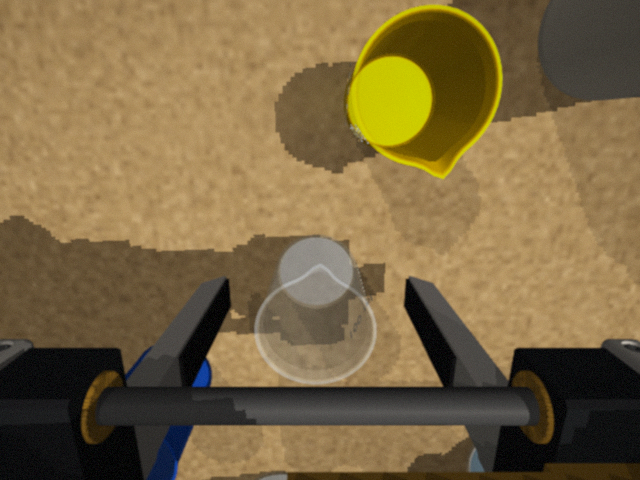

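The beaker is centred between the fingers: base (317,271), rim (316,331), spout pointing straight up in the picture. I'll close on it.

Call:
{"api": "play_rows", "payload": {
  "slide": [
    [0,0,0],
    [0,0,0],
    [0,0,0],
    [0,0,0],
    [0,0,0],
    [0,0,0],
    [0,0,0],
    [0,0,0]
  ],
  "delta_rot": [
    [0,0,0],
    [0,0,0],
    [0,0,0],
    [0,0,0],
    [0,0,0],
    [0,0,0],
    [0,0,0],
    [0,0,0]
  ],
  "claw": [0.075,0.06,0.055,0.05,0.045,0.045,0.045,0.045],
  "squeeze": 10
}}

```text
t: 3.95
ee_pos: [0.6466, -0.264, 0.0307]
eef_rot: [1.0, -0.002, -0.001, -0.0]
contact_force: [0.2, 0.7, 2.0]
width: 0.0513
```

Run:
```python
from h import *
c=load("pics/scene0.npz");s=load("pics/side0.npz")
def P(cam,uvs): return np.array([onz(cam,u,.156) for u in uvs])
a=P(c,[(237.3,260),(290,235.7),(324,270),(270,298)]);b=P(s,[(285,262),(291,236),(355,237),(351,264)])
for q in(a,b):
    print(q.mean(0),[round(float(np.linalg.norm(q[i]-q[i-1])),3) for i in range(4)], "yaw-dir", np.round(q[0]-q[1],3), np.round(q[3]-q[2],3))
from scipy.optimize import least_squares
# joint fit of x,y,yaw of the plate from both cams' corners
I=np.array([(237.3,260),(290,235.7),(324,270),(270,298)])
cs=.075*np.array([[1,1],[1,-1],[-1,-1],[-1,1]]) # along (n,m)
def res(p,cam,I):
    e=np.array([np.cos(p[2]),np.sin(p[2])]);f=np.array([-e[1],e[0]])
    X=np.c_[p[:2]+cs[:,:1]*e+cs[:,1:]*f,np.full(4,.156)]
    return (proj(cam,X)-I).ravel()
r=least_squares(res,[.6,.15,0],args=(c,I));print("scene",r.x,r.fun.round(1))
p=r.x;e=np.array([np.cos(p[2]),np.sin(p[2])]);f=np.array([-e[1],e[0]])
print(proj(s,np.c_[p[:2]+cs[:,:1]*e+cs[:,1:]*f,np.full(4,.156)]).round(1))
```

```text
[0.5977111  0.14284784 0.156     ] [0.146, 0.146, 0.146, 0.142] yaw-dir [0.019 0.145 0.   ] [ 0.019  0.141 -0.   ]
[0.60290026 0.15899978 0.156     ] [0.145, 0.143, 0.159, 0.149] yaw-dir [0.002 0.143 0.   ] [0.015 0.148 0.   ]
scene [ 0.59828162  0.14226298 -0.12942124] [-1.1 -0.3  0.2 -0.9  1.8 -0.6 -0.8  1.2]
[[284.8 257.2]
 [297.9 231.4]
 [357.  235.9]
 [351.3 262.8]]
```

Call:
{"api": "play_rows", "payload": {
  "slide": [
    [0,0,-0.01],
    [0,0,-0.02],
    [0,0,-0.03],
    [0,0,-0.04],
    [0,0,-0.04],
    [0,0,-0.04],
    [0,0,-0.04],
    [0,0,-0.02],
    [0,0,0]
  ],
  "delta_rot": [
    [0,0,0],
    [0,0,0],
    [0,0,0],
    [0,0,0],
    [0,0,0],
    [0,0,0],
    [0,0,0],
    [0,0,0],
    [0,0,0]
  ],
  "claw": [0.045,0.045,0.045,0.045,0.045,0.045,0.045,0.045,0.045]
}}

```text
t: 4.85
ee_pos: [0.6487, -0.265, 0.2759]
eef_rot: [1.0, -0.002, 0.002, 0.002]
contact_force: [0.9, -0.6, -0.9]
width: 0.0511
```

Call:
{"api": "play_rows", "payload": {
  "slide": [
    [-0.004,-0.015,0],
    [-0.004,-0.03,0],
    [-0.004,-0.04,0],
    [-0.004,-0.04,0],
    [-0.004,-0.04,0],
    [-0.004,-0.04,0],
    [-0.004,-0.04,0],
    [-0.004,-0.04,0],
    [-0.004,-0.04,0],
    [0,-0.03,0],
    [0,-0.015,0],
    [0,0,0]
  ],
  "delta_rot": [
    [0,0,0],
    [0,0,0],
    [0,0,0],
    [0,0,0],
    [0,0,0],
    [0,0,0],
    [0,0,0],
    [0,0,0],
    [0,0,0],
    [0,0,0],
    [0,0,0],
    [0,0,0]
  ],
  "claw": [0.045,0.045,0.045,0.045,0.045,0.045,0.045,0.045,0.045,0.045,0.045,0.045]
}}

```text
t: 6.05
ee_pos: [0.6113, 0.1078, 0.2685]
eef_rot: [1.0, -0.001, -0.003, -0.0]
contact_force: [0.1, -0.2, -1.1]
width: 0.0513
```

Run:
```python
from h import *
c=grab("wrist","pics/w4.png");print(T().round(4),arm.read_state()["width"])
w=load("pics/w4.npz")
e=np.array([np.cos(-.13),np.sin(-.13)]);f=np.array([-e[1],e[0]])
print(proj(w,[[*(np.array([.598,.144])+.075*(a*e+b*f)),.156] for a,b in((1,1),(1,-1),(-1,-1),(-1,1))]).round(0))
```

```text
[[ 1.000e+00 -3.000e-03 -5.600e-03  6.118e-01]
 [-3.000e-03 -1.000e+00 -5.000e-04  1.064e-01]
 [-5.600e-03  5.000e-04 -1.000e+00  2.690e-01]
 [ 0.000e+00  0.000e+00  0.000e+00  1.000e+00]] 0.050897510923089244
[[186. 147.]
 [376. 172.]
 [347. 337.]
 [182. 318.]]
```

View pics/w4.png

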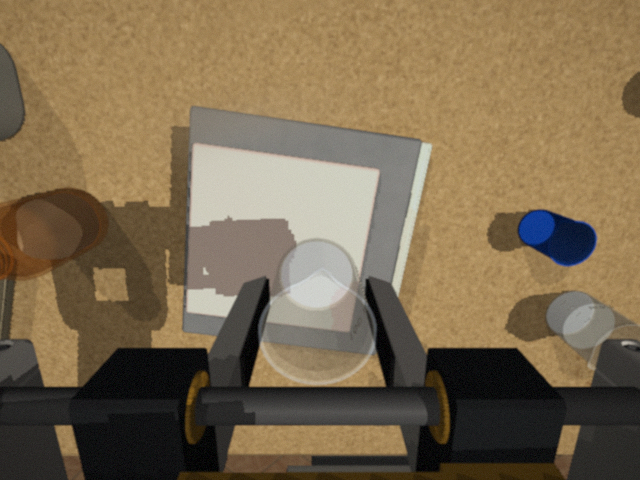

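The wrist view puts the plate corners at (194,144), (379,168), (350,333) and (185,315), within about 3 px of prediction. The plate centre is therefore near (0.599, 0.143), with stirrer yaw about 1.44.

Call:
{"api": "play_rows", "payload": {
  "slide": [
    [-0.006,-0.018,0],
    [-0.007,-0.019,0],
    [0,0,0.02],
    [0,0,0.025],
    [0,0,0.02],
    [0,0,0.01],
    [0,0,0.004],
    [0,0,0],
    [0,0,0]
  ],
  "delta_rot": [
    [0,0,0],
    [0,0,0],
    [0,0,0],
    [0,0,0],
    [0,0,0],
    [0,0,0],
    [0,0,0],
    [0,0,0],
    [0,0,0]
  ],
  "claw": [0.045,0.045,0.045,0.045,0.045,0.045,0.045,0.045,0.045]
}}

```text
t: 7.0
ee_pos: [0.6004, 0.143, 0.1929]
eef_rot: [1.0, -0.002, -0.001, -0.0]
contact_force: [0.7, -0.5, -0.8]
width: 0.0514
```

Call:
{"api": "play_rows", "payload": {
  "slide": [
    [0,0,0.001],
    [0,0,0.001],
    [0,0,0.001],
    [0,0,0]
  ],
  "delta_rot": [
    [0,0,0],
    [0,0,0],
    [0,0,0],
    [0,0,0]
  ],
  "claw": [0.045,0.045,0.045,0.045]
}}

```text
t: 7.4
ee_pos: [0.5996, 0.1431, 0.1886]
eef_rot: [1.0, -0.002, -0.002, -0.0]
contact_force: [1.0, -0.1, 0.2]
width: 0.0512
```

Call:
{"api": "play_rows", "payload": {
  "slide": [
    [0,0,0.001],
    [0,0,0.001],
    [0,0,0]
  ],
  "delta_rot": [
    [0,0,0],
    [0,0,0],
    [0,0,0]
  ],
  "claw": [0.045,0.045,0.045]
}}

```text
t: 7.7
ee_pos: [0.5998, 0.1431, 0.1867]
eef_rot: [1.0, -0.002, -0.001, -0.0]
contact_force: [0.3, 0.5, 0.1]
width: 0.0514
```

Run:
```python
from h import *
s=[arm.read_state() for i in range(3)];print(s[0]["contact_force"].round(1),s[0]["ee_pos"].round(4),s[2]["ee_pos"].round(4))
```

```text
[0.3 0.5 0.1] [0.5998 0.1431 0.1867] [0.5998 0.1431 0.1867]
```

Call:
{"api": "play_rows", "payload": {
  "slide": [
    [0,0,0.001],
    [0,0,0]
  ],
  "delta_rot": [
    [0,0,0],
    [0,0,0]
  ],
  "claw": [0.045,0.045]
}}

```text
t: 7.9
ee_pos: [0.6002, 0.1432, 0.1867]
eef_rot: [1.0, -0.002, -0.001, -0.0]
contact_force: [-1.4, 0.0, 4.6]
width: 0.0516
```

Call:
{"api": "play_rows", "payload": {
  "slide": [
    [0,0,0.001],
    [0,0,0]
  ],
  "delta_rot": [
    [0,0,0],
    [0,0,0]
  ],
  "claw": [0.045,0.045]
}}

```text
t: 8.1
ee_pos: [0.6005, 0.1433, 0.1866]
eef_rot: [1.0, -0.002, -0.0, -0.0]
contact_force: [-3.0, 1.2, 7.9]
width: 0.0512
```

Contact is firm on the plate. I'll back off 1.5 mm of the press, open and rise.

Call:
{"api": "play_rows", "payload": {
  "slide": [
    [0,0,-0.0015],
    [0,0,0],
    [0,0,0],
    [0,0,0],
    [0,0,0],
    [0,0,0],
    [0,0,0]
  ],
  "delta_rot": [
    [0,0,0],
    [0,0,0],
    [0,0,0],
    [0,0,0],
    [0,0,0],
    [0,0,0],
    [0,0,0]
  ],
  "claw": [0.045,0.054,0.06,0.07,0.08,0.09,0.092]
}}

```text
t: 8.8
ee_pos: [0.5996, 0.1431, 0.186]
eef_rot: [1.0, -0.002, -0.002, -0.0]
contact_force: [0.4, -0.8, -0.0]
width: 0.0885
```

Call:
{"api": "play_rows", "payload": {
  "slide": [
    [0,0,0],
    [0,0,-0.01],
    [0,0,-0.03],
    [0,0,-0.04],
    [0,0,-0.04],
    [0,0,-0.03],
    [0,0,0]
  ],
  "delta_rot": [
    [0,0,0],
    [0,0,0],
    [0,0,0],
    [0,0,0],
    [0,0,0],
    [0,0,0],
    [0,0,0]
  ],
  "claw": [0.092,0.092,0.092,0.092,0.092,0.092,0.092]
}}

```text
t: 9.5
ee_pos: [0.6023, 0.1433, 0.3433]
eef_rot: [1.0, -0.002, 0.004, -0.0]
contact_force: [0.1, -1.1, 0.1]
width: 0.0918
```

Run:
```python
from h import *
c=grab("wrist","pics/w5.png");print(T().round(4))
print(proj(load("pics/w5.npz"),[[.599,.143,.156],[.599,.143,.226]]).round(0))
cv2.imwrite("pics/w5c.png",c["color"])
```

```text
[[ 1.000e+00 -4.200e-03  3.300e-03  6.012e-01]
 [-4.200e-03 -1.000e+00  3.000e-04  1.432e-01]
 [ 3.300e-03 -4.000e-04 -1.000e+00  3.397e-01]
 [ 0.000e+00  0.000e+00  0.000e+00  1.000e+00]]
[[317. 219.]
 [317. 238.]]
```

View pics/w5.png

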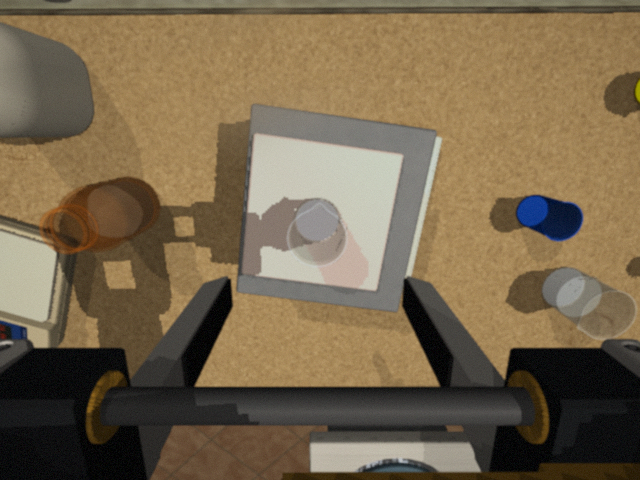

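The beaker stands upright mid-plate, with its base at (317,219) exactly as predicted. Next I'll move off to the right, close the fingers and yaw the tool for the leaning push. Meanwhile I'll refit the plate.

Call:
{"api": "play_rows", "payload": {
  "slide": [
    [-0.013,0.04,0],
    [-0.013,0.04,0],
    [-0.013,0.04,0],
    [-0.013,0.04,0],
    [-0.013,0.04,0],
    [0,0,0]
  ],
  "delta_rot": [
    [0,0,0],
    [0,0,0],
    [0,0,0],
    [0,0,0],
    [0,0,0],
    [0,0,0]
  ],
  "claw": [0.092,0.092,0.092,0.05,0.0,0.0]
}}

```text
t: 10.15
ee_pos: [0.5325, -0.06, 0.3344]
eef_rot: [1.0, -0.005, -0.003, 0.0]
contact_force: [-0.2, -0.4, -0.1]
width: 0.0717
```

Call:
{"api": "play_rows", "payload": {
  "slide": [
    [0,0,0],
    [0,0,0],
    [0,0,0],
    [0,0,0],
    [0,0,0],
    [0,0,0],
    [0,0,0],
    [0,0,0],
    [0,0,0],
    [0,0,0],
    [0,0,0]
  ],
  "delta_rot": [
    [0,0,-0.144],
    [0,0,-0.144],
    [0,0,-0.144],
    [0,0,-0.144],
    [0,0,-0.144],
    [0,0,-0.144],
    [0,0,-0.144],
    [0,0,-0.144],
    [0,0,-0.144],
    [0,0,-0.144],
    [0,0,0]
  ],
  "claw": [0,0,0,0,0,0,0,0,0,0,0]
}}

```text
t: 11.25
ee_pos: [0.5338, -0.0558, 0.3347]
eef_rot: [0.753, 0.658, -0.002, -0.002]
contact_force: [0.4, 1.0, -0.2]
width: 0.0004
```

```bash
cat >> h.py <<'E'
yaw=None
E
python3 - <<'E'
from h import *
from scipy.optimize import least_squares
obs=[("pics/w4.npz",[(194,144),(379,168),(350,333)],[0,1,2]),("pics/w5.npz",[(257,134),(404,154),(376,291),(242,273)],[0,1,2,3]),("pics/scene0.npz",[(237.3,260),(290,235.7),(324,270),(270,298)],[0,1,2,3])]
cs=.075*np.array([[1,1],[1,-1],[-1,-1],[-1,1]])
def res(p):
    e=np.array([np.cos(p[2]),np.sin(p[2])]);f=np.array([-e[1],e[0]]);X=np.c_[p[:2]+cs[:,:1]*e+cs[:,1:]*f,np.full(4,.156)]
    return np.concatenate([(proj(load(n),X[i])-np.array(I)).ravel() for n,I,i in obs])
r=least_squares(res,[.6,.145,-.13],loss="soft_l1");print(r.x,r.fun.round(1))
y=r.x[2]+np.pi/2;ex=np.array([np.cos(y),np.sin(y),0]);ey=np.array([-ex[1],ex[0],0]);Z=np.array([0,0,1])
O=np.array([*r.x[:2],0])-.035*ex
W=lambda a,b,c:O+a*ex+b*ey+c*Z
n=-.629*ex+.777*Z
np.savez("st.npz",O=O,ex=ex,ey=ey,n=n)
print("off",W(-.0573,.045,.0934),"on",W(-.0507,.045,.0876),"n",n)
print(T().round(3),arm.read_state()["qpos"].round(3))
E
```

```text
[ 0.60083095  0.14084968 -0.13296908] [-4.  -1.   1.8  0.8  0.7  1.2 -5.  -0.9  0.2 -0.5  1.6  1.5 -1.   3.1
 -1.2 -1.3  0.1 -1.7  1.5 -1.3 -1.2  0.2]
off [0.54399127 0.05533044 0.0934    ] on [0.54486628 0.06187217 0.0876    ] n [-0.08339131 -0.62344758  0.777     ]
[[ 0.134  0.991 -0.005  0.534]
 [ 0.991 -0.134  0.001 -0.056]
 [ 0.    -0.006 -1.     0.335]
 [ 0.     0.     0.     1.   ]] [-3.150e-01 -9.800e-02  1.687e+00 -1.000e-03  1.558e+00 -1.810e-01]
```

Call:
{"api": "play_rows", "payload": {
  "slide": [
    [0,0,0],
    [0,0,0],
    [0,0,0],
    [0,0,0],
    [0,0,0],
    [0,0,0],
    [0,0,0]
  ],
  "delta_rot": [
    [0,0.117,0],
    [0,0.117,0],
    [0,0.117,0],
    [0,0.117,0],
    [0,0.117,0],
    [0,0.095,0],
    [0,0,0]
  ],
  "claw": [0,0,0,0,0,0,0]
}}

```text
t: 11.95
ee_pos: [0.5334, -0.0575, 0.3333]
eef_rot: [0.712, 0.617, 0.249, -0.223]
contact_force: [1.1, -0.3, 0.0]
width: 0.0007
```

```bash
cat > st.py <<'E'
from h import *
d=np.load("st.npz");n=d["n"];M=T();q=arm.read_state()["qpos"]
print(M.round(3),q.round(3))
off=d["O"]-.0573*d["ex"]+.045*d["ey"]+[0,0,.0934]
print("lean err deg",np.degrees(np.arccos(-M[:3,2]@n)),"rot needed(tool)",(R.from_matrix(M[:3,:3].T@np.c_[np.cross(-d["ey"],-n),-d["ey"],-n])).as_rotvec().round(3))
for k in(.08,.02,0): print(k,"to go tool",(M[:3,:3].T@(off+k*n-M[:3,3])).round(4))
E
python3 st.py
```

```text
[[ 0.115  0.99   0.08   0.533]
 [ 0.768 -0.139  0.625 -0.058]
 [ 0.63  -0.01  -0.776  0.333]
 [ 0.     0.     0.     1.   ]] [-0.629 -0.011  1.717  0.599  1.767 -0.466]
lean err deg 1.4556019993295441 rot needed(tool) [-0.004 -0.002 -0.012]
0.08 to go tool [-0.0633 -0.0031  0.1777]
0.02 to go tool [-0.0634 -0.0029  0.2377]
0 to go tool [-0.0634 -0.0028  0.2576]
```

Call:
{"api": "play_rows", "payload": {
  "slide": [
    [-0.0315,-0.0015,0],
    [-0.032,-0.0015,0],
    [0,0,0.036],
    [0,0,0.036],
    [0,0,0.036],
    [0,0,0.036],
    [0,0,0.036],
    [0,0,0.03],
    [0,0,0],
    [0,0,0]
  ],
  "delta_rot": [
    [0,0,-0.012],
    [0,0,0],
    [0,0,0],
    [0,0,0],
    [0,0,0],
    [0,0,0],
    [0,0,0],
    [0,0,0],
    [0,0,0],
    [0,0,0]
  ],
  "claw": [0,0,0,0,0,0,0,0,0,0]
}}

```text
t: 12.95
ee_pos: [0.5423, 0.0261, 0.1336]
eef_rot: [0.707, 0.624, 0.251, -0.219]
contact_force: [0.2, -1.3, 0.4]
width: 0.0004
```

```bash
python3 st.py
python3 - <<'E'
from h import *
grab("wrist","pics/w6.png");d=np.load("st.npz");off=d["O"]-.0573*d["ex"]+.045*d["ey"]+[0,0,.0934]
W=lambda a,b,c:d["O"]+a*d["ex"]+b*d["ey"]+[0,0,c]
print(proj(load("pics/w6.npz"),[off,W(-.071,.1,.1425),W(-.071,-.1,.1425),T()[:3,3]]).round(0))
E
```

```text
[[ 0.094  0.992  0.081  0.542]
 [ 0.773 -0.124  0.622  0.026]
 [ 0.628  0.004 -0.778  0.134]
 [ 0.     0.     0.     1.   ]] [-0.488  0.156  1.927  0.642  1.38  -0.596]
lean err deg 1.4465307364544164 rot needed(tool) [-0.002  0.002  0.009]
0.08 to go tool [-0.0026 -0.0023 -0.0303]
0.02 to go tool [-0.0025 -0.0022  0.0297]
0 to go tool [-0.0025 -0.0022  0.0497]
[[313. 263.]
 [208. 257.]
 [584. 261.]
 [317. 292.]]
```

View pics/w6.png

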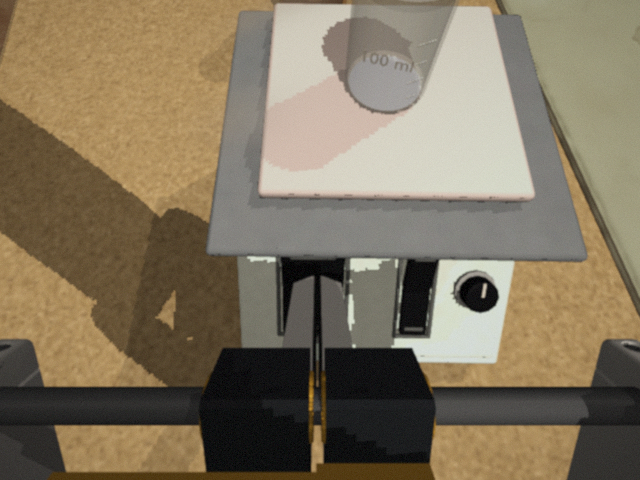

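The wrist view shows the eave edge running (208,254) to (584,258), within 4 px of prediction. The closed fingers are over the wide rocker (columns 281–346), clear of the heater rocker (400–435). I'll go in along the normal.

Call:
{"api": "play_rows", "payload": {
  "slide": [
    [-0.0025,-0.002,0.01],
    [0,0,0.015],
    [0,0,0.01],
    [0,0,0.008],
    [0,0,0.003],
    [0,0,0.002],
    [0,0,0.002],
    [0,0,0]
  ],
  "delta_rot": [
    [0,0,0.009],
    [0,0,0],
    [0,0,0],
    [0,0,0],
    [0,0,0],
    [0,0,0],
    [0,0,0],
    [0,0,0]
  ],
  "claw": [0,0,0,0,0,0,0,0]
}}

```text
t: 13.8
ee_pos: [0.5443, 0.055, 0.0929]
eef_rot: [0.709, 0.621, 0.251, -0.22]
contact_force: [-2.3, -0.5, 2.9]
width: 0.0003
```

```bash
python3 st.py
```

```text
[[ 0.103  0.991  0.083  0.544]
 [ 0.771 -0.132  0.623  0.055]
 [ 0.628 -0.001 -0.778  0.093]
 [ 0.     0.     0.     1.   ]] [-0.438  0.212  1.953  0.674  1.289 -0.603]
lean err deg 1.439685483135807 rot needed(tool) [-0.001  0.001 -0.   ]
0.08 to go tool [ 0.0004 -0.0004 -0.0801]
0.02 to go tool [ 0.0005 -0.0004 -0.0202]
0 to go tool [ 0.0005 -0.0004 -0.0002]
```

Call:
{"api": "play_rows", "payload": {
  "slide": [
    [0,0,0.0015],
    [0,0,0.0015],
    [0,0,0.0015],
    [0,0,0]
  ],
  "delta_rot": [
    [0,0,0],
    [0,0,0],
    [0,0,0],
    [0,0,0]
  ],
  "claw": [0,0,0,0]
}}

```text
t: 14.2
ee_pos: [0.5442, 0.0581, 0.0886]
eef_rot: [0.71, 0.621, 0.25, -0.22]
contact_force: [-0.3, -0.4, -0.3]
width: 0.0005
```

Call:
{"api": "play_rows", "payload": {
  "slide": [
    [0,0,0.0015],
    [0,0,0.001],
    [0,0,0.001],
    [0,0,0]
  ],
  "delta_rot": [
    [0,0,0],
    [0,0,0],
    [0,0,0],
    [0,0,0]
  ],
  "claw": [0,0,0,0]
}}

```text
t: 14.6
ee_pos: [0.5446, 0.0603, 0.0861]
eef_rot: [0.71, 0.621, 0.25, -0.22]
contact_force: [-0.3, -0.4, -0.6]
width: 0.0004
```

The force rose to about 3.7 N and then dropped to zero, so the rocker seems to have snapped over. I'll retract along the normal and look.

Call:
{"api": "play_rows", "payload": {
  "slide": [
    [0,0,-0.02],
    [0,0,-0.035],
    [0,0,-0.035],
    [0,0,-0.035],
    [0,0,-0.035],
    [0,0,0],
    [0,0,0]
  ],
  "delta_rot": [
    [0,0,0],
    [0,0,0],
    [0,0,0],
    [0,0,0],
    [0,0,0],
    [0,0,0],
    [0,0,0]
  ],
  "claw": [0,0,0,0,0,0,0]
}}

```text
t: 15.3
ee_pos: [0.5316, -0.0397, 0.2107]
eef_rot: [0.71, 0.621, 0.251, -0.22]
contact_force: [0.0, 0.4, -0.1]
width: -0.0
```

Run:
```python
from h import *
c=grab("wrist","pics/w7.png");print(T()[:3,3].round(3));print(arm.read_state()["contact_force"])
d=np.load("st.npz");W=lambda a,b,c:d["O"]+a*d["ex"]+b*d["ey"]+[0,0,c]
cam=load("pics/w7.npz")
pv=np.array([-.067,.068]);n=np.array([-.629,.777])
for nm,th in(("off",0),("on",.35)):   # lower-half end, 37 mm below the pivot
    a=th; u=np.array([.777,.629]); e=pv-.037*np.cos(a)*u+(.005+.037*np.sin(a))*n
    print(nm,"lower end px",proj(cam,[W(e[0],y,e[1]) for y in(.067,.023,-.02,-.04)]).round(0).tolist())
cv2.imwrite("pics/w7z.png",cv2.resize(c["color"][150:350,180:480],(780,520),interpolation=cv2.INTER_CUBIC))
```

```text
[ 0.531 -0.039  0.21 ]
[ 0.47938999  0.18131619 -0.34345393]
off lower end px [[294.0, 277.0], [338.0, 277.0], [380.0, 277.0], [400.0, 277.0]]
on lower end px [[293.0, 280.0], [339.0, 280.0], [383.0, 280.0], [403.0, 280.0]]
```

View pics/w7.png

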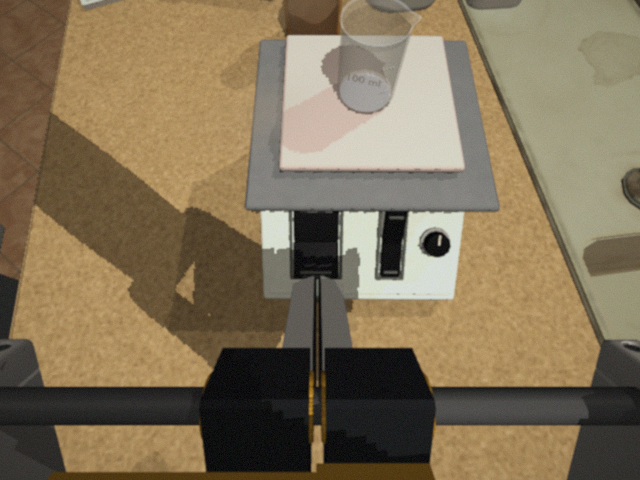

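The beaker is still upright on the plate at (367,92). The wide rocker (292–340, 210–278) now shows its bright end at the bottom, while the narrow one has it at the top. I'll zoom in to confirm.

Run:
```python
import cv2
i=cv2.imread("pics/w7.png")[190:300,250:470]; i=cv2.convertScaleAbs(i,alpha=2.0,beta=20)
cv2.imwrite("pics/w7y.png",cv2.resize(i,None,fx=3.5,fy=3.5,interpolation=cv2.INTER_CUBIC))
```

```text
(no output)
```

View pics/w7y.png

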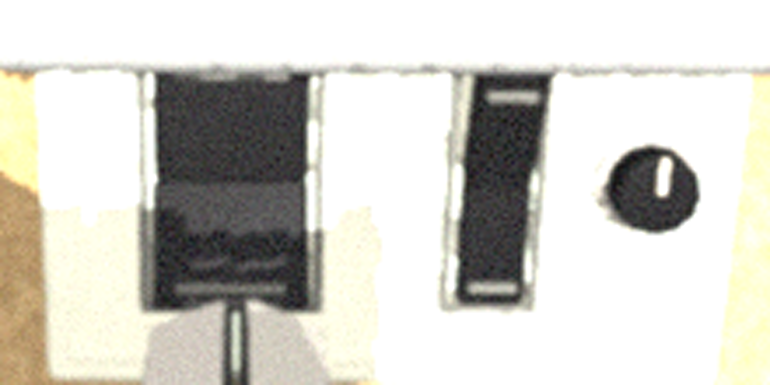

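The wide rocker's upper mark has moved back to row 75, against row 97 on the untouched narrow one. Its lower half also catches the light, so it is on. The narrow rocker is unchanged, and the arm is clear.

```bash
python3 -c "
from h import *
print(arm.hand_in(), arm.read_state()['t'])"
```

```text
the job is handed in; nothing more can be done
the job is handed in; nothing more can be done
```

The small beaker is on the stirrer plate and released, the stirrer is switched on, and the job is handed in. The robot clock read 15.3 s shortly before hand-in; the limit was 54 s.

- **Beaker:** I gripped it with 10 N and lowered it onto the plate in 1 mm steps until contact, which built to about 8 N before I backed off and opened. It landed within a few millimetres of my estimate of the plate centre. A later picture showed it still upright there.
- **Wide rocker:** I pushed along the panel normal, leaning 39°. The force reached about 3.7 N and then fell to zero. I took that as the snap. The last zoomed picture shows its upper half in and its lower half standing out.
- **Heater rocker and bystanders:** The narrow rocker looks off, as before. I saw no sign of contact with the big beaker, flask or amber bottle, but I did not measure their positions again at the end.
- **Robot:** It had withdrawn about 160 mm from the switch, with about zero force on the tool.

The one disagreement was the side camera. My rough reading there put the plate about 16 mm away from where the scene camera did, so I used the scene and wrist cameras, which agreed within 5 px. The hand-in gave no verdict.

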